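Snap the rubber bumper onto a cue butt in the fitting jig

ROBOT

A 6-joint arm with a two-finger parallel gripper is mounted at the origin on the work surface. World frame = base frame: x ahead of the robot, y to its left, z up, the work surface at z = 0. Lengths are in m, angles in degrees, forces in N, time in s.
With the tool pointing down it reaches from about 0.3 to 0.75 m from the base axis. Payload 8.5 kg.
Tool frame: the origin (TCP) lies at the very end of the fingers, on their centre line; the grasp point (between the pads) lies env.pinch_z behind it (env.pinch_z is the distance from the TCP to the grasp point, in m); z points along the fingers, y is the line along which they close (so a half turn about z gives the same grasp; the last joint's range is limited). The gripper opens to 85 mm and grips with 20 to 120 N. Pads are 22 mm wide; open, the fingers measure 114 mm over their backs; the gripper's body (76 mm by 85 mm) begins 54 mm behind the grasp point. The pads swing forward as they close: fully open they stand 13 mm farther back than shut.
Start: joints at [52.695, 21.807, 74.336, -0, 83.858, -12.336], TCP at [0.232, 0.499, 0.231] pointing down, gripper open.
Joint ranges: [-178.18, 178.18], [-50.72, 133.34], [12.68, 142.11], [-81.47, 261.47], [9.98, 163.14], [-165.26, 165.26]. Speed limits (degrees/s): [136.94, 136.94, 180, 180, 180, 180].

INTERFACE

Orientations are given as a 3x3 rotation matrix whose columns are the frame's x, y, z axes.
In Python, from rig import telemetry, get_image, env gives the robot as it stands. The module is installed in compiled form; this text tells all that it offers.
- The arm moves only by the tool apply_moves, never from a script. Its argument "series" is a list of rows, each a list of 7 numbers: the shift along the tool's x, y, z in mm, then the turn, a rotation vector about the tool's x, y, z in degrees, then the opening, from 0 (shut) to 1 (fully open). A call has 1 to 12 rows; each row shifts and turns the commanded pose from where the row before left it, along the tool's axes as they then stand; what a row does not reach is not made up. A row lasts 1/8 s, in which the tool goes at most 62.5 mm and 10.7 degrees, less where a joint would pass 70% of its speed; a pose out of reach is approached as far as the arm can. A call with a gripper value outside its range is refused whole. The fingers move at their own pace and stop on an object; "grip_force" is the grip in N (left out, the last holds). Time passes only in rows, so rows that do not move let the fingers close. It gives the time, the measured TCP pose, the force, the opening and the grip force at its end, in the units of the state.
- telemetry.observe(): the state, without advancing time (a new reading comes with each control period).
- get_image(name): name is "side" or "top" or "wrist"; returns a dict with "frame" (384x512x3 uint8, red, green, blue), "z_map" (384x512 float32, m along the optical axis (not along the pixel's ray), 0 where there is no reading), "vertical_fov" (degrees; the focal length in pixels is half the picture's height over the tangent of half this angle, whatever the lens; pixels are square), "cx", "cy" (the principal point, pixels), "eye" and "attitude" of the camera in the world; the wrist camera has in their place "mount" (4x4, takes a point from camera to tool coordinates, whose origin is the TCP and whose axes are the flange's). Camera axes: x right, y up, looking along -z (the intrinsics and any distortion apply to the point x, -y, -z); pixel columns grow to the right and rows downward; lengths in m; the calibration is good to about 2 mm. A picture is of the moment at which its call begins: read the wrist's pose just before it.
- env.close_job(): hands the job in; it is judged then, once.
The state is a dict: "time_s": time; "q": joint angles; "qvel": joint speeds; "joint_efforts": joint torques, N m; "position": TCP position; "tool_rot": TCP orientation; "ft_force": force on the tool from outside, world axes, zero at the start; "wrist_torque": the same for the moment, N m; "grip_width": finger opening in m; "gripper_force": force on a finger pad.
Only numpy, scipy, OpenCV 4.12 (cv2) and the standard library are available. Lean on these libraries where they do the work, as an engineer would, in place of code of your own. Each camera call takes 0.05 s, during which the arm holds its last target. There are 200 camera calls.

TASK

Fit the rubber bumper to the wooden cue butt: lift the butt out of its wooden saddle, lay it in the two V rests of the metal jig with its brass stud towards the tailstock, and let go of it. Then push the tailstock along by its upright wooden grip so that the bumper cap it carries snaps over the stud; keep pressing past the click until the cap is tight against the butt's shoulder and the butt's plain end is firm against the headstock. Finish while still pressing firmly like that - do not let go or back off - and leave the chalk, bottle and brush where they are.

Things in the scene. Friction and masses are not known exactly. Their poses are not given: they have to be found in the camera images.
- butt: loose cue butt extension: a dark wood rod 30 mm thick and 130 mm long, about 0.16 kg, brass bands near both ends, a brass stud on one. Origin at the middle of the wooden rod, on its axis; own y axis along it towards the stud (it may roll about y). At the start it lies level in the saddle, axis 45 mm above the table. The end without stud is plain, with a 3 mm chamfer.
- shoulder (a point): centre of the butt's +y end face, where the stud begins, 65 mm from the butt's origin along its y axis
- jig: fixed metal jig: a bed 85 mm wide, 16 mm thick, 380 mm long (own y from -140 to +240 mm). Origin on the table under the working axis; own y along the bed from headstock to tailstock, x across, z up. The working axis runs along y at x = 0, 75 mm above the table.
- headstock: fixed grey block at the -y end of the jig, 70 mm wide, top 105 mm above the table. Origin on the working axis, on its stop face at jig y = -75 mm, axes as the jig's. A steel ring (inner diameter 36, outer 50 mm) stands 8 mm out from it; the pushed butt slides along the rests into the ring until its plain end meets the stop face (butt origin then at jig y = -10 mm).
- tailstock (a joint): travel of the sliding tailstock in m, 0 = fully back, growing as it is pushed towards the headstock (along the jig's -y). Starts between 0 and 0.03, end stop at 0.105; stays where it is left (friction about 1.5 N). Home, with cap on butt and butt on headstock, is about 0.095.
- cap_mouth (a point): centre of the open end of the black rubber cap (outside 32, inside 24 mm in diameter, 25 mm long), on the working axis at jig y = 150 mm minus the travel. Four sprung beads inside ride over the stud's bulb: the push rises to about 8 to 12 N with the mouth 13 to 5 mm from the shoulder, drops with a click, then rises hard as the mouth meets the shoulder. Fitted, the two points coincide.
- push_grip (a point): middle of the upright wooden grip on the tailstock: 16 mm along the jig's y, 30 mm across, from 95 to 153 mm above the table. This point is 128 mm above the table, 55 mm behind cap_mouth (+y). It can be pinched from above or pushed from behind (its +y face). Of a push on it up to 3 N are lost to friction before the headstock; a firm final press is some 10 to 20 N.
- chalk: bystander: loose cube of cue chalk, 23 x 23 x 22 mm, origin at the centre of its underside
- polish: bystander: loose amber bottle, 48 mm in diameter, 120 mm tall, origin at the centre of its underside
- brush: bystander: loose hand brush lying on the table, about 200 mm long along its own x axis, origin at the middle of its underside
- stud_tip (a point): tip of the brass mushroom stud, 22 mm beyond the shoulder. Neck 10 mm in diameter, bulb 17 mm in diameter from 10 to 12 mm beyond the shoulder, then a taper to the tip
- saddle: fixed wooden saddle that holds the butt at the start: base plate 60 x 115 x 12 mm, two V notches 10 mm thick at own y = -42 and +42 mm. Origin at the centre of its underside, own y along the butt. Between the notches 74 mm of the rod are free to be gripped across from above.
- rest_mid (a point): point on the working axis midway between the two V rests (at jig y = -42 and +44 mm, each 10 mm thick). They carry the butt on the working axis; they are 45 mm wide at the top and no higher than the axis, with 76 mm free between them for the fingers. Lowered, the butt's origin should be near jig y = +10 mm (8 mm either way), clear of headstock ring and cap.
- tail_block (a point): centre of the top of the tailstock's grey block (70 mm across, 55 mm along y, top 95 mm above the table). The black bumper cap is fixed to its front, on the working axis; the wooden grip stands on it.

How it is judged:
By the outcome, as a careful person would: the job done as asked, in the order asked, and still so for the second after the job is handed in, while the arm keeps its last pose, push and grip.
It also fails if it takes over 51 s, if anything falls off the work surface, if the arm or the gripper's body presses on something with over 40 N, if the wrist force passes 120 N, or if a joint passes its speed limit or range.

## Working session

There is one attempt and no reset: what is moved stays moved. The work goes in short steps, Python scripts to look and compute and a tool call to move; the robot and the scene stay as the last step left them, time stands still between calls to the robot, and variables do not carry over. Pictures are saved under pics/ and viewed, at most 10 in all, crops included, and the job is handed in when it is done.

Besides the shell and the picture viewer there is one more tool, called after ">>>" as a command line: name --pt "numbers of a row" for each row, then --argument value for the rest. apply_moves: Moves the arm, as the interface text tells. Its arguments: {"type":"object","properties":{"series":{"type":"array"},"grip_force":{"type":"number"}},"required":["series"]}

```bash
mkdir -p pics; cat > h.py <<'E'
import numpy as np, cv2
from rig import telemetry, get_image, env
def cloud(im):
    h,w=im["z_map"].shape; f=h/2/np.tan(np.radians(im["vertical_fov"])/2)
    u,v=np.meshgrid(np.arange(w),np.arange(h)); z=im["z_map"]
    k=np.array([[f,0,im["cx"]],[0,f,im["cy"]],[0,0,1]])
    d=im.get("distortion",None)
    P=np.stack([(u-im["cx"])/f*z,-(v-im["cy"])/f*z,-z],-1)
    if "eye" in im: return P@np.array(im["attitude"]).T+np.array(im["eye"])
    M=np.array(im["mount"]); s=telemetry.observe()
    P=P@M[:3,:3].T+M[:3,3]
    return P@np.array(s["tool_rot"]).T+np.array(s["position"])
E
python3 - <<'E'
from h import *
s=telemetry.observe(); print(s,env.pinch_z)
for n in("top","side"):
    im=get_image(n); print({k:v for k,v in im.items() if k not in("frame","z_map")})
    cv2.imwrite(f"pics/{n}.png",cv2.resize(im["frame"][...,::-1],(800,600)))
    np.savez(n,P=cloud(im),frame=im["frame"],z=im["z_map"])
E
```

```text
{'time_s': 0.0, 'q': array([ 5.26964699e+01,  2.18415450e+01,  7.43866454e+01, -2.92801162e-04,
        8.38591588e+01, -1.23375480e+01]), 'qvel': array([-0.05651904, -0.04859711,  0.02800248, -0.02665258, -0.0328674 ,
        0.06808927]), 'joint_efforts': array([ 8.95215744e-04, -4.48473287e+01, -2.31269521e+01, -1.67216281e-04,
        4.88859179e-03,  4.53715614e-06]), 'position': array([0.23197078, 0.49834652, 0.23069545]), 'tool_rot': array([[-9.06558631e-01,  4.22078906e-01, -9.19880122e-04],
       [ 4.22079786e-01,  9.06557872e-01, -1.21574495e-03],
       [ 3.20784269e-04, -1.49040688e-03, -9.99998838e-01]]), 'ft_force': array([-0.42055178,  0.10806269,  0.95401946]), 'wrist_torque': array([-0.00722762,  0.01580778, -0.01616748]), 'gripper_force': 0.0, 'grip_width': 0.0855734670155694} 0.0187
{'vertical_fov': 49.385332220514584, 'cx': 261.69084675917617, 'cy': 190.51440196886222, 'eye': array([ 0.40134884, -0.01424286,  1.1242341 ]), 'attitude': array([[-0.02193176,  0.98446429, -0.17420984],
       [-0.99955793, -0.02509052, -0.01595005],
       [-0.02007327,  0.17378301,  0.98457937]])}
{'vertical_fov': 48.91974793823079, 'cx': 248.94517089558917, 'cy': 195.8905158649219, 'eye': array([ 0.32408687, -0.74249625,  0.73861465]), 'attitude': array([[ 0.93974108,  0.21631682, -0.26475223],
       [-0.34188372,  0.59796297, -0.72495228],
       [ 0.00149266,  0.77178191,  0.63588556]])}
```

View pics/top.png

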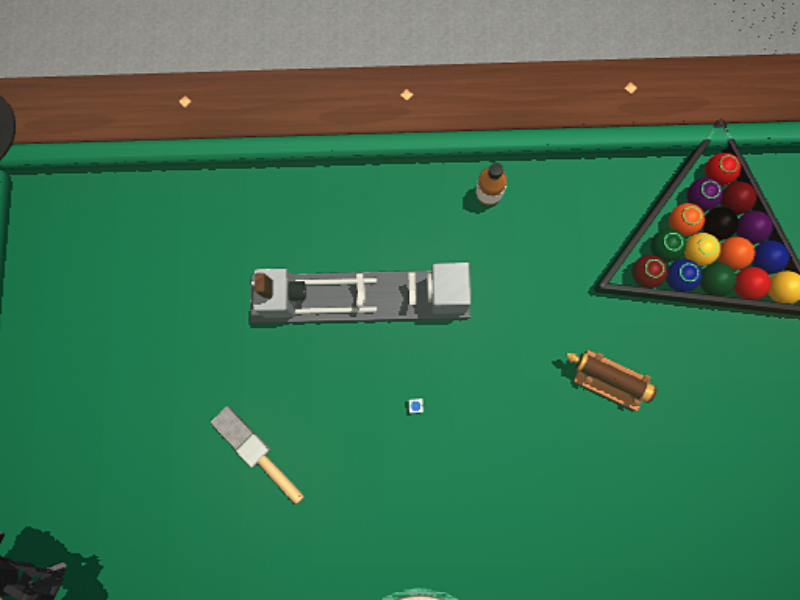

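View pics/side.png

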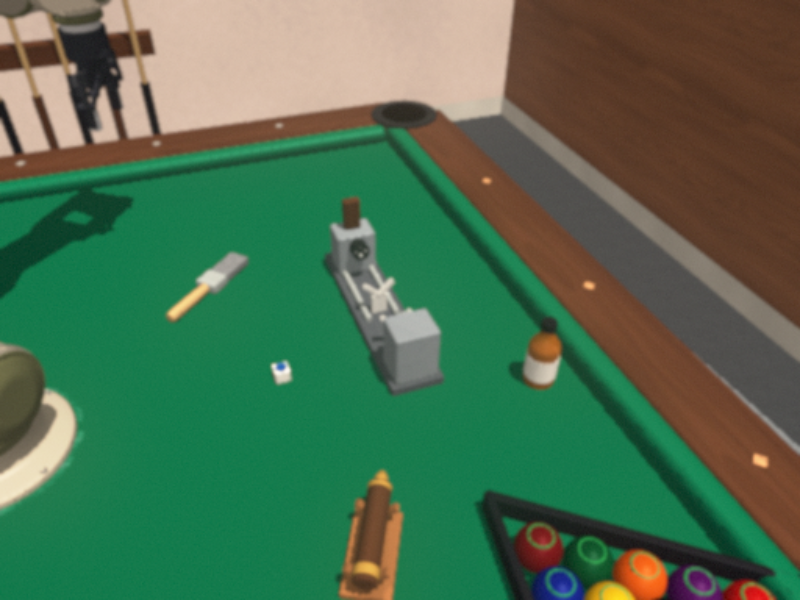

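The top view shows the tailstock with its grip at about (265,287), the headstock at (450,285), and the butt in its saddle running from the stud at (572,357) to the plain end at (650,393). In the side view the butt spans (380,478) to (365,580).

```bash
python3 - <<'E'
from h import *
for n in("top","side"):
    d=np.load(n+".npz"); P=d["P"]; z=d["z"]; ok=z>0
    Z=P[...,2]; X=P[...,0];Y=P[...,1]
    print(n,"table z",np.median(Z[ok&(abs(Z)<.03)&(abs(X-.3)<.15)&(abs(Y)<.2)]))
    jig=ok&(X>.4)&(X<.62)&(Y>-.13)&(Y<.35)
    def rect(m,l):
        if m.sum()<6: print(l,m.sum());return
        q=P[m]; r=cv2.minAreaRect((q[:,:2]*1000).astype(np.float32)); print(l,m.sum(),"mean",q.mean(0).round(4),"rect",np.round(r[0],1),np.round(r[1],1),round(r[2],2))
    rect(jig&(abs(Z-.105)<.004)&(Y<.1),"head top")
    rect(jig&(abs(Z-.095)<.004)&(Y>.1),"tail top")
    rect(jig&(abs(Z-.153)<.005),"grip top")
    rect(jig&(abs(Z-.016)<.004),"bed")
    b=ok&(X>.2)&(X<.48)&(Y<-.15)&(Y>-.4)
    rect(b&(Z>.05),"butt upper"); rect(b&(Z>.035),"butt>35"); rect(b&(abs(Z-.012)<.004),"base plate")
    rect(b&(Z>.01),"saddle all")
E
python3 - <<'E'
import numpy as np,cv2
d=np.load("top.npz"); f=d["frame"][...,::-1]
a=cv2.resize(f[160:215,150:310],None,fx=5,fy=5,interpolation=cv2.INTER_CUBIC)
b=cv2.resize(f[215:270,345:425],None,fx=5,fy=5,interpolation=cv2.INTER_CUBIC)
o=np.zeros((550,800,3),np.uint8); o[:275]=a; o[275:,:400]=b
cv2.imwrite("pics/crop1.png",o)
E
```

```text
top table z 0.00020930374973660015
head top 471 mean [ 0.5942 -0.0638  0.1049] rect [594.3 -61.1] [64.9 50.7] 88.83
tail top 320 mean [0.591  0.2211 0.0949] rect [594.1 215.4] [78.9 49.5] 88.67
grip top 83 mean [0.6034 0.2291 0.1527] rect [603.4 229. ] [27.5 15.5] 0.01
bed 1673 mean [0.5799 0.0926 0.0161] rect [510.8 118.8] [218.6 435.7] 0.18
butt upper 527 mean [ 0.4489 -0.332   0.0571] rect [ 451.4 -329.4] [129.7  28.7] 63.06
butt>35 648 mean [ 0.4476 -0.3319  0.0548] rect [ 446.4 -321.9] [139.8  51.6] 72.29
base plate 360 mean [ 0.4377 -0.33    0.0121] rect [ 342.8 -277.2] [114.2 302.6] 61.87
saddle all 966 mean [ 0.4448 -0.3312  0.041 ] rect [ 454.3 -325. ] [140.3  59.7] 62.83
side table z -0.0008510773147999418
head top 386 mean [ 0.5941 -0.0699  0.104 ] rect [594.5 -67.7] [50.8 61.5] 0.26
tail top 153 mean [0.5915 0.2175 0.094 ] rect [588.6 216.9] [49.5 66.4] 47.38
grip top 40 mean [0.6036 0.2256 0.1509] rect [603.4 226.3] [29.2 15.9] 1.66
bed 1001 mean [0.569  0.0753 0.0154] rect [511.1 112.5] [218.6 434.9] 0.46
butt upper 920 mean [ 0.4478 -0.3419  0.0564] rect [ 451.8 -333.7] [130.4  27.8] 62.98
butt>35 1186 mean [ 0.4454 -0.3458  0.0536] rect [ 446.3 -326.1] [142.6  52.4] 72.7
base plate 742 mean [ 0.4428 -0.3524  0.0113] rect [ 449.2 -338.6] [113.3  60. ] 63.22
saddle all 1820 mean [ 0.4448 -0.348   0.0391] rect [ 454.4 -328.6] [141.9  59.5] 63.51
```

View pics/crop1.png

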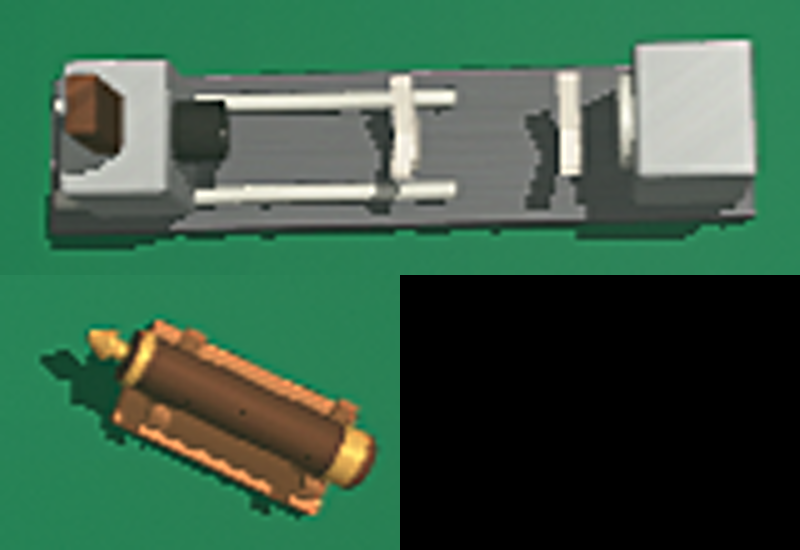

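The enlarged crop shows the butt running from its stud at (100,345) to its plain end at (355,460). It also shows the rests at about x=403 and x=568, the cap at (200,130), and the headstock ring at (628,115).

The two cameras differ by 3–4 mm in y, so I'll refine with the wrist camera above the butt.

```bash
cat >> h.py <<'E'
from scipy.spatial.transform import Rotation as R
def down(ang):  # tool x along heading ang (deg, world), z down
    a=np.radians(ang); return np.array([[np.cos(a),np.sin(a),0],[np.sin(a),-np.cos(a),0],[0,0,-1.]])
def plan(pos,ang):
    s=telemetry.observe(); T=s["tool_rot"]; G=down(ang)
    print("turn first (tool rotvec deg)",R.from_matrix(T.T@G).as_rotvec(degrees=True).round(2),"then shift mm",(G.T@(np.array(pos)-s["position"])*1000).round(1))
def state():
    s=telemetry.observe(); print("t",round(s["time_s"],2),"pos",s["position"].round(4),"head",np.degrees(np.arctan2(s["tool_rot"][1,0],s["tool_rot"][0,0])).round(2),"z",s["tool_rot"][:,2].round(4),"F",s["ft_force"].round(1),"w",round(s["grip_width"],4),"gf",s["gripper_force"],"q",s["q"].round(1))
E
python3 - <<'E'
from h import *
im=get_image("wrist"); print(im["mount"],im["vertical_fov"])
plan([.451,-.331,.23],63); state()
E
```

```text
[[ 1.48841032e-03  9.62704427e-01  2.70551234e-01  6.87468855e-02]
 [ 9.99997206e-01 -9.36052012e-04 -2.17062305e-03 -9.52214800e-05]
 [-1.83641839e-03  2.70553709e-01 -9.62703131e-01 -1.42055156e-01]
 [ 0.00000000e+00  0.00000000e+00  0.00000000e+00  1.00000000e+00]] 60.91239339198916
turn first (tool rotvec deg) [-6.000e-02  4.000e-02  9.203e+01] then shift mm [-639.6  571.6    0.9]
t 0.15 pos [0.232  0.4984 0.2309] head 155.03 z [-7.e-04 -9.e-04 -1.e+00] F [-0.2  0.3 -0.2] w 0.0849 gf 0.0 q [ 52.7  21.8  74.4  -0.   83.9 -12.3]
```

>>> apply_moves --pt "0 0 0 0 0 10 1" --pt "0 0 0 0 0 10 1" --pt "0 0 0 0 0 10 1" --pt "0 0 0 0 0 10 1" --pt "0 0 0 0 0 10 1" --pt "0 0 0 0 0 10 1" --pt "0 0 0 0 0 10 1" --pt "0 0 0 0 0 10 1" --pt "0 0 0 0 0 10 1" --pt "0 0 0 0 0 2 1"

```text
time_s: 1.4
position: [0.2321, 0.4985, 0.2311]
tool_rot: [[0.454, 0.891, -0.0], [0.891, -0.454, -0.0], [-0.001, -0.0, -1.0]]
ft_force: [0.3, -0.1, 0.4]
grip_width: 0.0853
gripper_force: 0.0
```

>>> apply_moves --pt "-40 36 0 0 0 0 1" --pt "-40 36 0 0 0 0 1" --pt "-40 36 0 0 0 0 1" --pt "-40 36 0 0 0 0 1" --pt "-40 36 0 0 0 0 1" --pt "-40 36 0 0 0 0 1" --pt "-40 36 0 0 0 0 1" --pt "-40 36 0 0 0 0 1"

```text
time_s: 2.4
position: [0.3438, 0.0811, 0.2315]
tool_rot: [[0.451, 0.893, 0.001], [0.893, -0.451, -0.0], [0.0, 0.001, -1.0]]
ft_force: [1.4, 0.6, 0.3]
grip_width: 0.0856
gripper_force: 0.0
```

>>> apply_moves --pt "-40 36 0 0 0 0 1" --pt "-40 36 0 0 0 0 1" --pt "-40 36 0 0 0 0 1" --pt "-40 36 0 0 0 0 1" --pt "-40 36 0 0 0 0 1" --pt "-40 36 0 0 0 0 1" --pt "-40 34 0 0 0 0 1" --pt "-40 34 0 0 0 0 1" --pt "0 0 0 0 0 0 1" --pt "0 0 0 0 0 0 1"

```text
time_s: 3.65
position: [0.4515, -0.3308, 0.2311]
tool_rot: [[0.452, 0.892, -0.001], [0.892, -0.452, 0.001], [0.0, -0.001, -1.0]]
ft_force: [-0.6, -0.7, 0.2]
grip_width: 0.0853
gripper_force: 0.0
```

```bash
python3 - <<'E'
from h import *
state(); im=get_image("wrist"); P=cloud(im); np.savez("w1",P=P,frame=im["frame"])
cv2.imwrite("pics/w1.png",im["frame"][...,::-1])
X,Y,Z=P[...,0],P[...,1],P[...,2]; b=(im["z_map"]>0)&(np.hypot(X-.451,Y+.331)<.12)
for l,m in(("rod",b&(Z>.052)&(Z<.065)),("base",b&(abs(Z-.012)<.003))):
    r=cv2.minAreaRect((P[m][:,:2]*1000).astype(np.float32)); print(l,m.sum(),r)
m=b&(Z>.052)&(Z<.065); print(P[m].max(0))
q=P[b&(abs(Z)<.006)];print(np.median(q[:,2]))
# ridge line
q=P[b&(Z>.0585)&(Z<.065)]; print(len(q),q.mean(0),cv2.fitLine((q[:,:2]*1000).astype(np.float32),cv2.DIST_HUBER,0,.01,.01).ravel())
E
```

```text
t 3.65 pos [ 0.4515 -0.3308  0.2311] head 63.12 z [-5.e-04  8.e-04 -1.e+00] F [-0.6 -0.7  0.2] w 0.0853 gf 0.0 q [-48.3  22.8  72.8   0.   84.5 -21.5]
rod 3203 ((455.8314208984375, -324.409912109375), (143.53567504882812, 27.020851135253906), 62.6658935546875)
base 1879 ((450.62872314453125, -334.0545349121094), (112.59616088867188, 59.92057800292969), 63.067100524902344)
[ 0.49257058 -0.26050762  0.06095963]
-0.00043097243908132854
855 [ 0.45105298 -0.33294411  0.05918469] [ 4.5122364e-01  8.9241093e-01  4.5180511e+02 -3.3127969e+02]
```

View pics/w1.png

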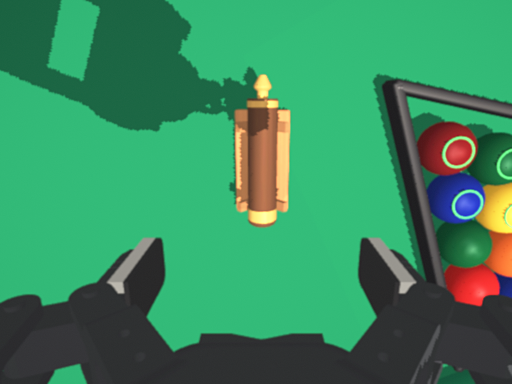

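The wrist view shows the butt straight ahead and aligned with the tool: stud at (262,85), plain end at (262,222), nothing close by. I'll descend and grip.

>>> apply_moves --pt "-3.5 0 25 0 0 0 1" --pt "0 0 35 0 0 0 1" --pt "0 0 35 0 0 0 1" --pt "0 0 35 0 0 0 1" --pt "0 0 30 0 0 0 1" --pt "0 0 20 0 0 0 1" --pt "0 0 15 0 0 0 1" --pt "0 0 10 0 0 0 1" --pt "0 0 0 0 0 0 1" --pt "0 0 0 0 0 0 1"

```text
time_s: 4.95
position: [0.4504, -0.3346, 0.0269]
tool_rot: [[0.453, 0.891, 0.001], [0.891, -0.453, -0.001], [-0.0, 0.001, -1.0]]
ft_force: [-0.6, 0.4, 0.3]
grip_width: 0.0856
gripper_force: 0.0
```

>>> apply_moves --pt "0 0 0 0 0 0 0.3" --pt "0 0 0 0 0 0 0.2" --pt "0 0 0 0 0 0 0.2" --pt "0 0 0 0 0 0 0.2" --pt "0 0 0 0 0 0 0.2" --pt "0 0 0 0 0 0 0.2" --pt "0 0 0 0 0 0 0.2" --pt "0 0 0 0 0 0 0.2" --grip_force 50

```text
time_s: 5.95
position: [0.4502, -0.3345, 0.0266]
tool_rot: [[0.453, 0.891, 0.0], [0.891, -0.453, -0.0], [-0.0, 0.001, -1.0]]
ft_force: [-0.2, 0.5, 5.4]
grip_width: 0.0279
gripper_force: 49.3
```

>>> apply_moves --pt "0 0 -5 0 0 0 0.2" --pt "0 0 -20 0 0 0 0.2" --pt "0 0 -40 0 0 0 0.2" --pt "0 0 -40 0 0 0 0.2" --pt "0 0 -40 0 0 0 0.2" --pt "0 0 -40 0 0 0 0.2" --pt "0 0 -30 0 0 -7 0.2" --pt "0 0 -10 0 0 -10 0.2" --pt "0 0 0 0 0 -10 0.2" --pt "0 0 0 0 0 0 0.2"

```text
time_s: 7.2
position: [0.4499, -0.3341, 0.251]
tool_rot: [[0.001, 1.0, -0.001], [1.0, -0.001, 0.001], [0.001, -0.001, -1.0]]
ft_force: [-0.0, -0.4, -1.1]
grip_width: 0.0277
gripper_force: 49.6
```

>>> apply_moves --pt "20 0 0 0 0 0 0.2" --pt "40 5 0 0 0 0 0.2" --pt "50 5 0 0 0 0 0.2" --pt "50 5 0 0 0 0 0.2" --pt "50 5 0 0 0 0 0.2" --pt "50 5 0 0 0 0 0.2" --pt "50 5 0 0 0 0 0.2" --pt "40 0 0 0 0 0 0.2" --pt "25 0 0 0 0 0 0.2" --pt "10 0 0 0 0 0 0.2" --pt "0 0 0 0 0 0 0.2" --pt "0 0 0 0 0 0 0.2"

```text
time_s: 8.7
position: [0.4799, 0.05, 0.2512]
tool_rot: [[0.001, 1.0, -0.0], [1.0, -0.001, -0.0], [-0.0, -0.0, -1.0]]
ft_force: [0.7, -0.4, -1.5]
grip_width: 0.0279
gripper_force: 49.5
```

```bash
python3 - <<'E'
from h import *
state(); im=get_image("wrist"); P=cloud(im); np.savez("w2",P=P,frame=im["frame"],z=im["z_map"])
cv2.imwrite("pics/w2.png",cv2.resize(im["frame"][...,::-1],(800,600),interpolation=cv2.INTER_CUBIC))
E
```

```text
t 8.7 pos [0.4799 0.05   0.2512] head 89.95 z [-2.e-04 -2.e-04 -1.e+00] F [ 0.7 -0.4 -1.5] w 0.0279 gf 49.545437693595886 q [-8.1 14.1 82.4 -0.  83.5 -8.1]
```

View pics/w2.png

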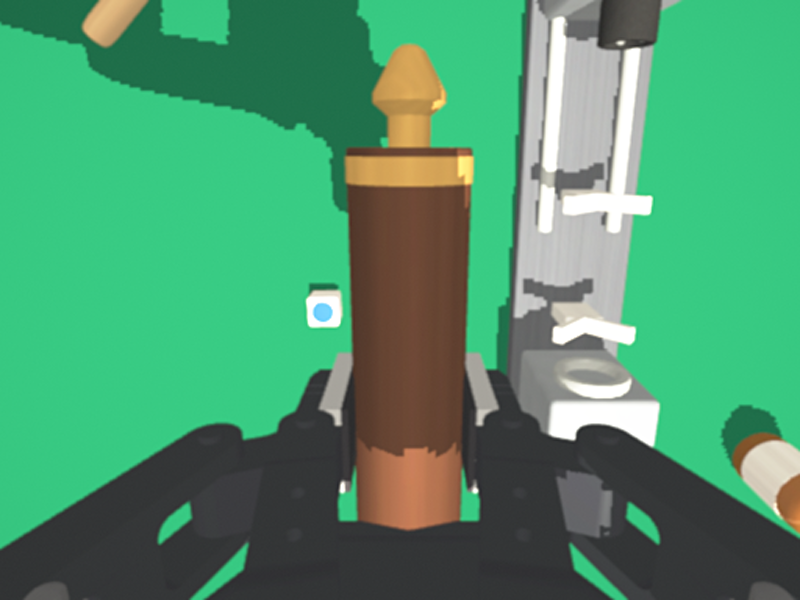

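The butt is held straight: the stud's bulb is at (409,95), the shoulder is along row 148, and the tips are on the rod. The jig shows its rests at about (605,203) and (593,328), the cap at (630,25), the ring at (593,375), and rails ending at row 230. I'll measure these in the depth cloud.

```bash
python3 - <<'E'
from h import *
d=np.load("w2.npz"); P=d["P"]; ok=d["z"]>0
v,u=np.mgrid[:384,:512]; 
def box(x0,y0,x1,y1): return ok&(u>=x0*.64)&(u<=x1*.64)&(v>=y0*.64)&(v<=y1*.64)
Z=P[...,2]
def st(l,m):
    q=P[m]; print(l,len(q),"lo",np.percentile(q,3,axis=0).round(4),"hi",np.percentile(q,97,axis=0).round(4),"med",np.median(q,0).round(4))
t=box(540,185,665,235); st("rest+44",t&(Z>.055)&(P[...,1]<.2)); 
t=box(540,300,645,347); st("rest-42",t&(Z>.055))
st("bed slice",box(500,240,660,280)&(abs(Z-.016)<.003))
st("bed slice2",box(510,100,660,150)&(abs(Z-.016)<.003))
st("rails",box(535,100,640,180)&(Z>.024)); st("rail ends",box(535,212,640,238)&(Z>.024)&(Z<.06))
st("cap",box(600,0,662,50)&(Z>.05)); st("head top",box(515,395,660,440)&(Z>.1)); st("ring",box(553,355,632,396)&(Z>.05)&(Z<.1))
st("table",box(100,200,280,500)&(abs(Z)<.01))
s=telemetry.observe()
b=box(340,155,480,430)&(Z>.24); q=(P[b]-s["position"])@s["tool_rot"]*1e3
for lo,hi in((0,15),(15,30),(30,45),(45,62)):
    k=q[(q[:,0]>lo)&(q[:,0]<hi)]; print(lo,"y ext",np.percentile(k[:,1],[1,99]).round(1),"top z(tool)",np.percentile(k[:,2],[2,5]).round(1))
st2=box(360,35,460,190)&(Z>.2); q=(P[st2]-s["position"])@s["tool_rot"]*1e3; print("stud tip x, y",q[:,0].max().round(1))
k=q[abs(q[:,1])>11]; print("shoulder x",np.percentile(k[:,0],[97,99,100]).round(1))
k=q[q[:,0]>k[:,0].max()+4]; print("stud y",np.percentile(k[:,1],[1,99]).round(1),"z top",np.percentile(k[:,2],[1,3]).round(1))
E
```

```text
rest+44 555 lo [0.5789 0.08   0.056 ] hi [0.6282 0.0896 0.0759] med [0.6107 0.085  0.0676]
rest-42 519 lo [ 0.5793 -0.0061  0.0559] hi [0.6282 0.0038 0.0752] med [ 6.106e-01 -2.000e-04  6.650e-02]
bed slice 1848 lo [0.5642 0.0213 0.0137] hi [0.6436 0.0513 0.0166] med [0.6039 0.0367 0.0152]
bed slice2 1886 lo [0.5635 0.1174 0.0139] hi [0.6441 0.1503 0.0169] med [0.6035 0.1339 0.0154]
rails 621 lo [0.5759 0.0977 0.0241] hi [0.6321 0.1486 0.0266] med [0.5835 0.1232 0.025 ]
rail ends 132 lo [0.5761 0.0612 0.0241] hi [0.6318 0.0735 0.0265] med [0.6039 0.0669 0.025 ]
cap 1175 lo [0.5888 0.1754 0.0631] hi [0.6167 0.1952 0.0911] med [0.6001 0.1839 0.087 ]
head top 2167 lo [ 0.5034 -0.0577  0.1011] hi [0.6352 0.0636 0.3031] med [ 0.5834 -0.0381  0.1044]
ring 1176 lo [ 0.579  -0.0348  0.0551] hi [ 0.6258 -0.0262  0.0986] med [ 0.6035 -0.0303  0.0786]
table 18040 lo [ 0.2228 -0.1335 -0.0024] hi [0.3718 0.075  0.0005] med [ 0.2979 -0.0183 -0.001 ]
0 y ext [-17.8  18.9] top z(tool) [-37.4 -36.5]
15 y ext [-14.2  14.4] top z(tool) [-32.6 -32.3]
30 y ext [-14.2  14.5] top z(tool) [-32.5 -32.2]
45 y ext [-14.2  14.5] top z(tool) [-32.5 -32.2]
stud tip x, y 90.9
shoulder x [68.5 68.7 68.8]
stud y [-7.4  7.7] z top [-25.9 -25.4]
```

Jig origin is at world (0.6036, 0.041) with heading 90°, and travel is about 0.016. The butt origin is 3.5 mm ahead of the TCP, so the target TCP is (0.6036, 0.0475, about 0.057).

>>> apply_moves --pt "-2.5 10 0 0 0 0 0.2" --pt "0 30 0 0 0 0 0.2" --pt "0 40 0 0 0 0 0.2" --pt "0 28 0 0 0 0 0.2" --pt "0 12 0 0 0 0 0.2" --pt "0 3.7 10 0 0 0 0.2" --pt "0 0 35 0 0 0 0.2" --pt "0 0 40 0 0 0 0.2" --pt "0 0 40 0 0 0 0.2" --pt "0 0 30 0 0 0 0.2" --pt "0 0 15 0 0 0 0.2" --pt "0 0 0 0 0 0 0.2"

```text
time_s: 10.25
position: [0.6031, 0.0482, 0.081]
tool_rot: [[-0.0, 1.0, -0.001], [1.0, 0.0, 0.0], [0.0, -0.001, -1.0]]
ft_force: [0.4, 0.1, -1.7]
grip_width: 0.0281
gripper_force: 49.6
```

>>> apply_moves --pt "0 0 8 0 0 0 0.2" --pt "0 0 6 0 0 0 0.2" --pt "0 0 3 0 0 0 0.2" --pt "0 0 2 0 0 0 0.2" --pt "0 0 1 0 0 0 0.2" --pt "0 0 0 0 0 0 0.2" --pt "0 0 0 0 0 0 0.2"

```text
time_s: 11.12
position: [0.6037, 0.0482, 0.0614]
tool_rot: [[-0.001, 1.0, 0.0], [1.0, 0.001, -0.0], [-0.0, 0.0, -1.0]]
ft_force: [-1.3, -0.2, -1.8]
grip_width: 0.0283
gripper_force: 49.6
```

>>> apply_moves --pt "0 0 1.5 0 0 0 0.2" --pt "0 0 1 0 0 0 0.2" --pt "0 0 0.7 0 0 0 0.2" --pt "0 0 0 0 0 0 0.2" --pt "0 0 0 0 0 0 0.2"

```text
time_s: 11.75
position: [0.6036, 0.0482, 0.0581]
tool_rot: [[-0.001, 1.0, 0.0], [1.0, 0.001, -0.0], [-0.0, 0.0, -1.0]]
ft_force: [-0.5, -0.1, -0.7]
grip_width: 0.0283
gripper_force: 49.6
```

>>> apply_moves --pt "0 0 0.6 0 0 0 0.2" --pt "0 0 0.6 0 0 0 0.2" --pt "0 0 0 0 0 0 0.2" --pt "0 0 0 0 0 0 0.2"

```text
time_s: 12.25
position: [0.6037, 0.0482, 0.057]
tool_rot: [[-0.001, 1.0, 0.0], [1.0, 0.001, -0.0], [-0.0, 0.0, -1.0]]
ft_force: [0.5, -0.4, -1.4]
grip_width: 0.0279
gripper_force: 49.7
```

>>> apply_moves --pt "0 0 0.5 0 0 0 0.2" --pt "0 0 0.5 0 0 0 0.2" --pt "0 0 0 0 0 0 0.2" --pt "0 0 0 0 0 0 0.2"

```text
time_s: 12.75
position: [0.604, 0.0482, 0.0567]
tool_rot: [[-0.001, 1.0, 0.001], [1.0, 0.001, -0.0], [-0.0, 0.001, -1.0]]
ft_force: [0.3, -0.1, 5.3]
grip_width: 0.0281
gripper_force: 50.3
```

Contact: the butt is seated. I'll release it and lift away.

>>> apply_moves --pt "0 0 -0.5 0 0 0 0.4" --pt "0 0 0 0 0 0 0.5" --pt "0 0 0 0 0 0 0.6" --pt "0 0 0 0 0 0 0.7" --pt "0 0 0 0 0 0 0.7" --pt "0 0 -10 0 0 0 0.7" --pt "0 0 -25 0 0 0 0.7" --pt "0 0 -40 0 0 0 0.7" --pt "0 0 -50 0 0 0 0.7" --pt "0 0 -50 0 0 0 0.7" --pt "0 0 -20 0 0 0 0.7" --pt "0 0 0 0 0 0 0.7"

```text
time_s: 14.25
position: [0.6039, 0.0482, 0.2534]
tool_rot: [[-0.001, 1.0, 0.004], [1.0, 0.001, -0.0], [-0.0, 0.004, -1.0]]
ft_force: [-0.1, 0.5, -0.9]
grip_width: 0.0598
gripper_force: 0.0
```

```bash
python3 - <<'E'
from h import *
state(); im=get_image("wrist"); P=cloud(im)
cv2.imwrite("pics/w3.png",im["frame"][...,::-1])
ok=im["z_map"]>0;X,Y,Z=P[...,0],P[...,1],P[...,2]
m=ok&(abs(X-.6036)<.02)&(Z>.083)&(Z<.095)
for a,b in((-.01,.02),(.02,.05),(.05,.08),(.08,.11)):
    q=P[m&(Y>a)&(Y<b)&(Z>.086)]; print(a,len(q),q.mean(0).round(4) if len(q) else "",np.percentile(q[:,2],98).round(4) if len(q) else "")
m=ok&(abs(X-.6036)<.02)&(abs(X-.6036)>.009)&(Z>.07)&(Z<.095)&(Y<.14); print("shoulder y",np.percentile(Y[m],[98,99.5]))
m=ok&(abs(X-.6036)<.01)&(Z>.07)&(Z<.095)&(Y>.145)&(Y<.2); print("cap mouth",np.percentile(Y[m],[1,3]) if m.any() else 0)
m=ok&(Z>.14)&(Z<.165)&(Y>.19); print("grip",m.sum(),np.percentile(P[m],[2,50,98],axis=0) if m.any() else 0)
E
```

```text
t 14.25 pos [0.6039 0.0482 0.2534] head 90.03 z [ 3.9e-03 -4.0e-04 -1.0e+00] F [-0.1  0.5 -0.9] w 0.0598 gf 0.0 q [-6.6 26.7 62.6  0.  90.4 -6.6]
-0.01 301 [0.6033 0.0046 0.087 ] 0.0886
0.02 311 [0.6033 0.035  0.0869] 0.0882
0.05 301 [0.6033 0.0648 0.0869] 0.0883
0.08 291 [0.6033 0.0946 0.0868] 0.0881
shoulder y [0.1146167  0.11724119]
cap mouth [0.17529175 0.17557766]
grip 0 0
```

View pics/w3.png

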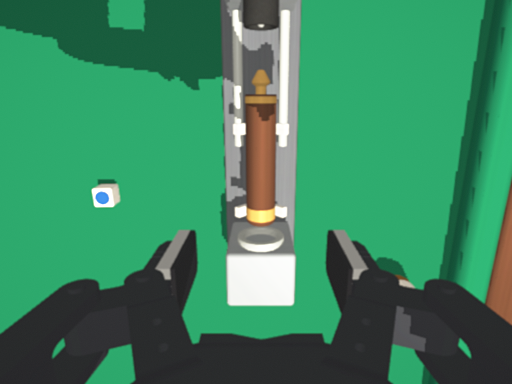

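The butt lies level and centred in the rests, with its stud at (261,80), the cap at (261,12), and clearance at the ring (261,235). Next I'll shut the fingers and go behind the grip, whose +y face is near y = 0.238.

>>> apply_moves --pt "15 0 0 0 0 0 0" --pt "30 0 0 0 0 0 0" --pt "40 0 0 0 0 0 0" --pt "45 0 0 0 0 0 0" --pt "45 0 0 0 0 0 0" --pt "30 0 0 0 0 0 0" --pt "17 0 0 0 0 0 0" --pt "0 0 0 0 0 0 0" --grip_force 40

```text
time_s: 15.3
position: [0.6032, 0.2711, 0.2506]
tool_rot: [[-0.002, 1.0, -0.001], [1.0, 0.002, -0.0], [-0.0, -0.001, -1.0]]
ft_force: [0.3, -0.5, -0.1]
grip_width: -0.0001
gripper_force: 0.0
```

>>> apply_moves --pt "0 0 15 0 0 0 0" --pt "0 0 30 0 0 0 0" --pt "0 0 35 0 0 0 0" --pt "0 0 30 0 0 0 0" --pt "0 0 20 0 0 0 0" --pt "0 0 12 0 0 0 0" --pt "0 0 0 0 0 0 0" --pt "0 0 0 0 0 0 0"

```text
time_s: 16.3
position: [0.6039, 0.27, 0.1103]
tool_rot: [[-0.0, 1.0, 0.001], [1.0, 0.0, 0.0], [0.0, 0.001, -1.0]]
ft_force: [-1.1, -0.3, -0.2]
grip_width: -0.0001
gripper_force: 0.0
```

```bash
python3 - <<'E'
from h import *
state(); im=get_image("side")
cv2.imwrite("pics/s2.png",cv2.resize(im["frame"][...,::-1][80:300,150:400],None,fx=2.6,fy=2.6,interpolation=cv2.INTER_CUBIC))
E
```

```text
t 16.3 pos [0.6039 0.27   0.1103] head 90.01 z [ 1.5e-03  4.0e-04 -1.0e+00] F [-1.1 -0.3 -0.2] w -0.0001 gf 0.0 q [13.9 38.5 65.2  0.  76.3 13.9]
```

View pics/s2.png

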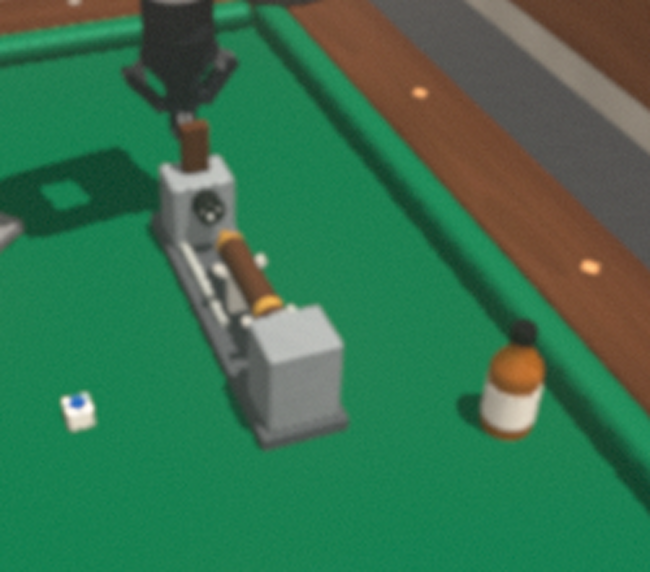

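The fingers are behind the grip at (190,145), and the butt lies in the rests. I'll push towards the headstock.

>>> apply_moves --pt "-6 0 0 0 0 0 0" --pt "-6 0 0 0 0 0 0" --pt "-4 0 0 0 0 0 0" --pt "-3 0 0 0 0 0 0" --pt "-3 0 0 0 0 0 0" --pt "-3 0 0 0 0 0 0" --pt "-4 0 0 0 0 0 0" --pt "-5 0 0 0 0 0 0" --pt "-5 0 0 0 0 0 0" --pt "-5 0 0 0 0 0 0" --pt "-3 0 0 0 0 0 0" --pt "0 0 0 0 0 0 0"

```text
time_s: 17.85
position: [0.6035, 0.2228, 0.1093]
tool_rot: [[-0.0, 1.0, -0.0], [1.0, 0.0, -0.0], [-0.0, -0.0, -1.0]]
ft_force: [0.0, 0.2, 0.1]
grip_width: 0.0001
gripper_force: 0.0
```

>>> apply_moves --pt "-3 0 0 0 0 0 0" --pt "-4 0 0 0 0 0 0" --pt "-4 0 0 0 0 0 0" --pt "-4 0 0 0 0 0 0" --pt "-4 0 0 0 0 0 0" --pt "-4 0 0 0 0 0 0" --pt "-3 0 0 0 0 0 0" --pt "0 0 0 0 0 0 0"

```text
time_s: 18.85
position: [0.6037, 0.1968, 0.1095]
tool_rot: [[-0.0, 1.0, 0.0], [1.0, 0.0, -0.001], [-0.001, 0.0, -1.0]]
ft_force: [-0.8, 0.6, -0.5]
grip_width: 0.0002
gripper_force: 0.0
```

>>> apply_moves --pt "-2 0 0 0 0 0 0" --pt "-2 0 0 0 0 0 0" --pt "-2 0 0 0 0 0 0" --pt "-2 0 0 0 0 0 0"

```text
time_s: 19.35
position: [0.6036, 0.1891, 0.1095]
tool_rot: [[-0.001, 1.0, 0.0], [1.0, 0.001, 0.0], [0.0, 0.0, -1.0]]
ft_force: [0.1, 2.5, 0.1]
grip_width: -0.0001
gripper_force: 0.0
```

>>> apply_moves --pt "-2 0 0 0 0 0 0" --pt "-2 0 0 0 0 0 0" --pt "-2 0 0 0 0 0 0"

```text
time_s: 19.73
position: [0.6036, 0.1831, 0.1095]
tool_rot: [[-0.001, 1.0, 0.0], [1.0, 0.001, 0.0], [0.0, 0.0, -1.0]]
ft_force: [0.5, 2.1, 0.6]
grip_width: 0.0001
gripper_force: 0.0
```

```bash
python3 - <<'E'
from h import *
state(); im=get_image("top"); P=cloud(im); X,Y,Z=P[...,0],P[...,1],P[...,2]; 
cv2.imwrite("pics/t3.png",cv2.resize(im["frame"][...,::-1][155:220,150:310],None,fx=5,fy=5,interpolation=cv2.INTER_CUBIC))
E
```

```text
t 19.73 pos [0.6036 0.1831 0.1095] head 90.03 z [ 2.e-04  0.e+00 -1.e+00] F [0.5 2.1 0.6] w 0.0001 gf 0.0 q [ 6.1 35.7 71.  -0.  73.3  6.1]
```

View pics/t3.png

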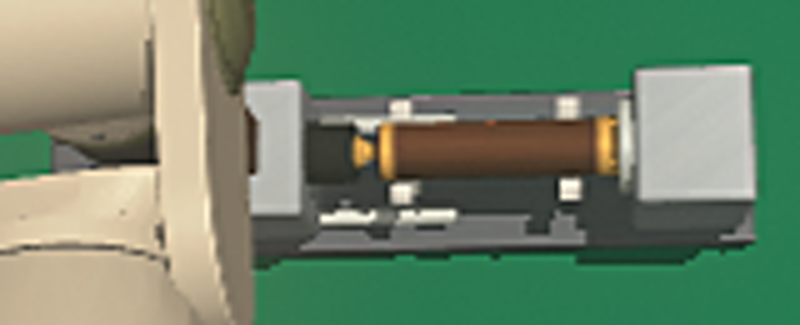

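The cap at (335,150) is just starting over the stud at (365,150), and the butt's plain end is at the ring (622,145). I'll continue in small steps and watch the force.

>>> apply_moves --pt "-1.5 0 0 0 0 0 0" --pt "-1.5 0 0 0 0 0 0" --pt "-1.5 0 0 0 0 0 0" --pt "-1.5 0 0 0 0 0 0"

```text
time_s: 20.27
position: [0.6036, 0.1776, 0.1095]
tool_rot: [[-0.001, 1.0, 0.0], [1.0, 0.001, 0.001], [0.001, 0.0, -1.0]]
ft_force: [0.8, 4.9, 1.0]
grip_width: -0.0
gripper_force: 0.0
```

>>> apply_moves --pt "-1.5 0 0 0 0 0 0" --pt "-1.5 0 0 0 0 0 0"

```text
time_s: 20.52
position: [0.6034, 0.1738, 0.1093]
tool_rot: [[-0.0, 1.0, -0.001], [1.0, 0.0, -0.001], [-0.001, -0.001, -1.0]]
ft_force: [0.1, 1.5, 0.7]
grip_width: 0.0
gripper_force: 0.0
```

>>> apply_moves --pt "-1.5 0 0 0 0 0 0" --pt "-1.5 0 0 0 0 0 0"

```text
time_s: 20.78
position: [0.6035, 0.1725, 0.1094]
tool_rot: [[-0.001, 1.0, 0.0], [1.0, 0.001, 0.003], [0.003, 0.0, -1.0]]
ft_force: [0.7, 13.0, -0.8]
grip_width: 0.0
gripper_force: 0.0
```

>>> apply_moves --pt "-0.5 0 0 0 0 0 0" --pt "0 0 0 0 0 0 0" --pt "0 0 0 0 0 0 0"

```text
time_s: 21.15
position: [0.6034, 0.1724, 0.1094]
tool_rot: [[-0.001, 1.0, 0.0], [1.0, 0.001, 0.003], [0.003, 0.0, -1.0]]
ft_force: [0.6, 11.1, -0.3]
grip_width: -0.0002
gripper_force: 0.0
```

```bash
python3 - <<'E'
from h import *
state(); im=get_image("top"); P=cloud(im); X,Y,Z=P[...,0],P[...,1],P[...,2]
np.savez("t4",P=P)
m=(abs(X-.6036)<.02)&(Z>.09)&(Z<.1)&(Y>.1); print("block front y",np.percentile(Y[m],[1,3]))
cv2.imwrite("pics/t4.png",cv2.resize(im["frame"][...,::-1][160:215,190:290],None,fx=8,fy=8,interpolation=cv2.INTER_CUBIC))
E
```

```text
t 21.15 pos [0.6034 0.1724 0.1094] head 90.08 z [ 3.0e-04  2.9e-03 -1.0e+00] F [ 0.6 11.1 -0.3] w -0.0002 gf 0.0 q [ 5.1 35.4 71.6  0.2 72.9  5. ]
block front y [0.10222179 0.1046849 ]
```

View pics/t4.png

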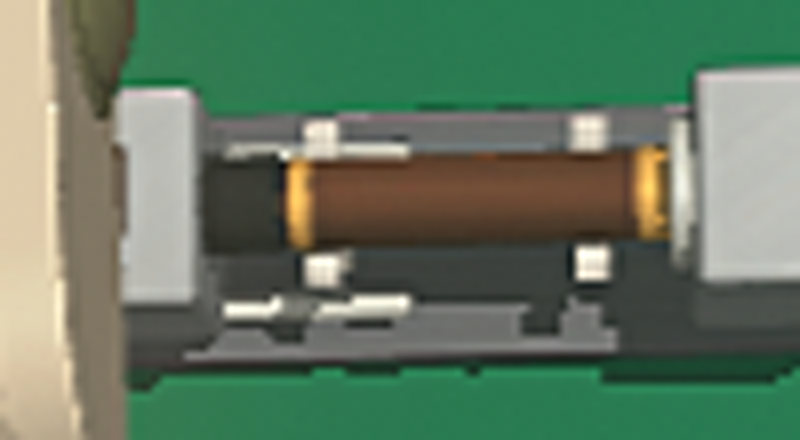

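The cap mouth at x≈286 is flush against the butt's shoulder and no brass stud shows. The shoulder lies 11 mm beyond the rest, so it is at jig y≈55, which is home, and the plain end is inside the ring. I'll press a bit more firmly.

>>> apply_moves --pt "-0.7 0 0 0 0 0 0" --pt "0 0 0 0 0 0 0" --pt "0 0 0 0 0 0 0" --pt "0 0 0 0 0 0 0"

```text
time_s: 21.7
position: [0.6034, 0.1723, 0.1095]
tool_rot: [[-0.002, 1.0, 0.001], [1.0, 0.002, 0.004], [0.004, 0.001, -1.0]]
ft_force: [1.3, 13.5, -1.1]
grip_width: 0.0
gripper_force: 0.0
```

>>> apply_moves --pt "-0.8 0 0 0 0 0 0" --pt "0 0 0 0 0 0 0" --pt "0 0 0 0 0 0 0" --pt "0 0 0 0 0 0 0" --pt "0 0 0 0 0 0 0" --pt "0 0 0 0 0 0 0" --pt "0 0 0 0 0 0 0" --pt "0 0 0 0 0 0 0"

```text
time_s: 22.7
position: [0.6034, 0.1722, 0.1095]
tool_rot: [[-0.002, 1.0, 0.001], [1.0, 0.002, 0.005], [0.005, 0.001, -1.0]]
ft_force: [0.6, 16.6, -0.6]
grip_width: 0.0001
gripper_force: 0.0
```

The press holds steady at about 16.6 N with no further travel, so I'll hand the job in.

```bash
python3 -c "
from h import *
state(); print(env.close_job())"
```

```text
t 22.7 pos [0.6034 0.1722 0.1095] head 90.11 z [ 7.0e-04  4.9e-03 -1.0e+00] F [ 0.6 16.6 -0.6] w 0.0001 gf 0.0 q [ 5.  35.3 71.7  0.3 72.9  4.8]
the job is handed in; nothing more can be done
None
```

The bumper is on the butt, the cap is tight against its shoulder and the plain end is against the headstock; I handed the job in at 22.7 s still pressing at about 16.6 N (the judge's result was not shown).

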